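Open the gluing clamp on the printer bench

TASK

The glued yellow bracket in the bar clamp has cured, so open the clamp: press the orange release button on top of the blue sliding jaw until it clicks down and stays down, and only then push the blue jaw back along its bar, away from the bracket, fully home against the red end stop. Use the fingertips or the outside of the fingers; lift and carry nothing, and leave the bracket in its bay and the other things on the board and bench where they are.

Things in the scene. Friction and masses are not known exactly. Their poses are not given: they have to be found in the camera images.
- fixture: Bar clamp fixed to the bench: plywood board 310 x 220 x 18 mm, aluminium bar on it (24 mm wide, top at 46 mm). Origin on the bench under the bar, near the board's middle; +x runs along the bar in the opening direction (bracket to red end stop), z up. Along x: grey fixed jaw -150 to -125 mm (78 mm high), bracket bay -125 to -59 mm (floor at 50 mm), red end stop 112 to 127 mm (68 mm high).
- jaw (a joint): Travel (m) of the blue sliding jaw along the bar: 0 = closed, 0.12 = fully home at the red end stop. A block 46 mm long along the bar, 56 mm wide, flat top 105 mm above the bench; cannot be lifted or turned. Release up: locked by the ratchet, with up to 6 mm of play, against more than 25 N. Release down: slides with about 3 N of friction and stays where left.
- jaw_face (a point): Middle of the width of the jaw's black rubber front face (towards the bracket), 95 mm above the bench, 10 mm below the jaw's top edge; moves with the jaw. Pushing here along the fixture's +x opens the clamp. The space in front of it is free above the bracket (bracket top 72 mm) and fixed jaw (78 mm).
- release (a joint): Travel of the orange release button in m, straight down: 0 = up (ratchet locked), 0.010 = fully down (ratchet free). It needs 3 to 6 N, snaps over after 5 mm and then stays down by itself.
- release_top (a point): Centre of the top of the round orange release button (30 mm across) in the middle of the jaw's top; 121 mm above the bench when up, 111 mm when down; moves with jaw and button.
- bracket: Loose yellow printed bracket, 56 x 40 x 22 mm (two low end walls), lying on the black bay plate between the jaws. Origin at the centre of its underside. To be left there.
- glue: Loose white glue bottle with a green band, 28 mm across, 72 mm high, standing on the board beside the bar. Origin at the centre of its underside. Bystander.
- gear: Loose orange printed gear with hub, 48 mm across, 26 mm high, lying on the board on the other side of the bar. Origin at the centre of its underside. Bystander.
- jar: Jar with a blue lid, 56 mm across, 70 mm high. Origin at the centre of its underside. Bystander.
- spool: Small spool of yellow filament lying flat, 90 mm across, 42 mm high. Origin at the centre of its underside. Bystander.
- cup: Blue cup, 72 mm across, 85 mm high. Origin at the centre of its underside. Bystander.
Not all that is in view belongs to the job. Several things have the shape of the bracket; the one meant has the colours described above.

How it is judged:
By the outcome, as a careful person would: the job done as asked, in the order asked, and still so for the second after the job is handed in, with the robot touching nothing.
It also fails if it takes over 35 s, if anything falls off the work surface, if the arm or the gripper's body presses on something with over 40 N, if the wrist force passes 120 N, or if a joint passes its speed limit or range.

ROBOT

A 7-joint arm with a two-finger parallel gripper is mounted at the origin on the work surface. World frame = base frame: x ahead of the robot, y to its left, z up, the work surface at z = 0. Lengths are in m, angles in rad, forces in N, time in s.
With the tool pointing down it reaches from about 0.4 to 0.9 m from the base axis. Payload 5.6 kg.
Tool frame: the origin (TCP) lies on the centre line of the jaws, within the pads' length; the fingertips stand 22 mm ahead of it and the grasp point (between the pads) lies 3 mm ahead of it (tips_ahead is the distance from the TCP to the fingertips, in m); z points along the fingers, y is the line along which they close (so a half turn about z gives the same grasp; the last joint's range is limited). The gripper opens to 92 mm and grips with 3 to 60 N. Pads are 20 mm wide; open, the fingers measure 128 mm over their backs; the gripper's body (75 mm by 189 mm) begins 69 mm behind the grasp point.
Start: joints at [-1.362, 0.468, -0.012, 1.603, 0.006, 1.071, -0.056], TCP at [0.162, 0.629, 0.237] pointing down, gripper open.
Joint ranges: [-2.53, 2.53], [-0.31, 2.02], [-1.57, 1.55], [0.28, 2.44], [-1.29, 4.43], [0.15, 1.84], [-2.92, 2.92]. Speed limits (rad/s): [2.57, 2.57, 3.14, 3.14, 3.14, 3.14, 3.14].

INTERFACE

Orientations are given as a unit quaternion [w, x, y, z].
In Python, from plant import read_state, read_camera, job_done, silhouettes, mark_of, tips_ahead gives the robot as it stands. The module is installed in compiled form; this text tells all that it offers.
- The arm moves only by the tool servo_tool, never from a script. Its argument "steps" is a list that holds one entry, the list of rows, each a list of 7 numbers: the turn, a rotation vector about the tool's x, y, z as a fraction of full scale, then the shift along the tool's x, y, z as a fraction of full scale, then the gripper command: -1 is fully open, 1 is shut, values between are in proportion. A call has 1 to 20 rows; each row is the pose to reach, as a shift and turn from the pose commanded when the call began, along the tool's axes at that moment; what a row does not reach only later rows make up. Full scale, the value 1, is 0.5 m for a shift and 30 degrees for a turn. A row lasts 1/8 s, in which the tool goes at most 62.5 mm and 10.7 degrees, less where a joint would pass 70% of its speed; a pose out of reach is approached as far as the arm can. A call with a number of a shift or a turn outside -1 to 1 is refused whole. A call with a gripper value outside its range is refused whole. The fingers move at their own pace and stop on an object; "squeeze" is the grip in N (left out, the last holds). Time passes only in rows, so rows that repeat a pose let the fingers close. It gives the time, the measured TCP pose, the force, the opening and the grip force at its end, in the units of the state.
- read_state(): the state, without advancing time (a new reading comes with each control period).
- read_camera(name): name is "side" or "top" or "wrist"; returns a dict with "img" (400x640x3 uint8, red, green, blue), "mtx" (3x3 intrinsics, pixels), "rvec" (rotation vector, rad) and "tvec" (3), from world to camera coordinates, as OpenCV has them. Camera axes: x right, y down, z forward; pixel columns grow to the right and rows downward; lengths in m; the calibration is good to about 2 mm. A picture is of the moment at which its call begins. There is no depth.
- job_done(): hands the job in; it is judged then, once.
Trained networks look in the newest picture that a camera, given by its name, has taken for a name from the list of things; names that differ only in an ending like _2 or _b are one class to them, and where a whole thing is asked for, a point or a joint stands for the part that bears it (a point fixed in the world has none). Each returns a list of dicts, best first, with "conf" (0 to 1); they miss things now and then, are a little off and sometimes report something else, mostly with a low value. They report only what shows in the picture. A call takes as long as a camera call. They do not tell look-alikes from the thing itself.
- silhouettes(query, camera): "region" (400x640 bool, what is visible of it).
- mark_of(query, camera): "centre" ([x, y, z] in m, in world coordinates, good to about 4 mm: a listed point, or the origin of a listed thing).
The state is a dict: "clock": time; "q": joint angles; "qvel": joint speeds; "effort": joint torques, N m; "ee_pos": TCP position; "tcp_rot": TCP orientation; "contact_force": force on the tool from outside, world axes, zero at the start; "moment": the same for the moment, N m; "grip_width": finger opening in m; "finger_force": force on a finger pad.
Only numpy, scipy, OpenCV 4.12 (cv2) and the standard library are available. Lean on these libraries where they do the work, as an engineer would, in place of code of your own. Each camera call takes 0.05 s, during which the arm holds its last target. There are 200 camera calls.

## Working session

There is one attempt and no reset: what is moved stays moved. The work goes in short steps, Python scripts to look and compute and a tool call to move; the robot and the scene stay as the last step left them, time stands still between calls to the robot, and variables do not carry over. Pictures are saved under pics/ and viewed, at most 10 in all, crops included, and the job is handed in when it is done.

Besides the shell and the picture viewer there is one more tool, called after ">>>" as name(argument=value, ...), one argument or row to a line, values as JSON. servo_tool: Moves the arm, as the interface text tells. Its arguments: {"type":"object","properties":{"steps":{"type":"array","items":{"type":"array","items":{"type":"array","items":{"type":"number"}}}},"squeeze":{"type":"number"}},"required":["steps"]}

```bash
mkdir -p pics; python3 - <<'E'
from plant import *
import cv2,numpy as np
s=read_state();print(s['clock'],s['ee_pos'],s['tcp_rot'],s['grip_width'],s['contact_force'],tips_ahead)
ims=[]
for c in('top','side'):
    r=read_camera(c);ims.append(r['img'])
    for n in('fixture','jaw_face','release_top','bracket','glue','gear','jar','spool','cup'):
        print(c,n,[(np.round(d['centre'],3).tolist(),round(d['conf'],2)) for d in mark_of(n,c)[:3]])
    cv2.imwrite(f'pics/{c}0.png',r['img'][...,::-1])
print(read_state()['clock'])
E
```

```text
0.0 [0.16187284 0.62894998 0.23564133] [-4.37786506e-05  1.25592376e-01  9.92081530e-01 -8.89182320e-04] 0.09137287107434325 [0.43849979 0.08372738 0.2026909 ] 0.022
top fixture [([0.575, 0.063, 0.002], 0.96)]
top jaw_face [([0.586, 0.075, 0.096], 0.58)]
top release_top [([0.573, 0.064, 0.124], 0.45)]
top bracket [([0.855, 0.026, -0.001], 0.73), ([0.79, 0.312, -0.001], 0.66)]
top glue [([0.579, -0.023, 0.018], 0.66)]
top gear [([0.555, 0.151, 0.016], 0.64)]
top jar [([0.499, -0.386, -0.003], 0.9), ([0.648, 0.11, 0.047], 0.39)]
top spool [([0.484, 0.422, -0.001], 0.84)]
top cup [([0.681, 0.39, 0.001], 0.87)]
side fixture [([0.569, 0.057, -0.0], 0.82)]
side jaw_face [([0.593, 0.075, 0.096], 0.59)]
side release_top [([0.568, 0.066, 0.123], 0.64)]
side bracket [([0.848, 0.03, -0.002], 0.78), ([0.649, 0.109, 0.054], 0.68), ([0.569, 0.06, -0.002], 0.59)]
side glue [([0.581, -0.031, 0.021], 0.69)]
side gear [([0.562, 0.149, 0.024], 0.62), ([0.594, 0.074, 0.097], 0.53)]
side jar [([0.5, -0.386, -0.005], 0.85)]
side spool []
side cup [([0.679, 0.389, 0.0], 0.57)]
1.0
```

View pics/top0.png

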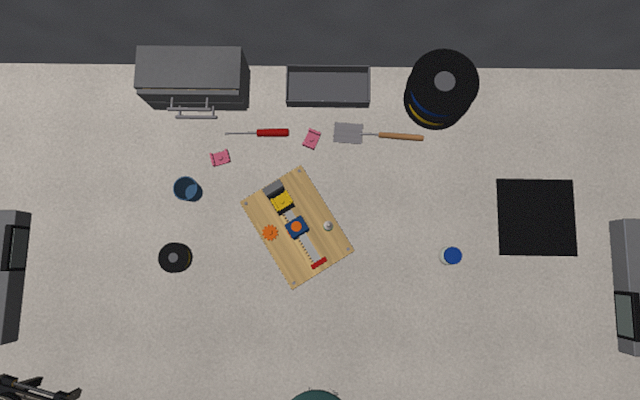

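View pics/side0.png

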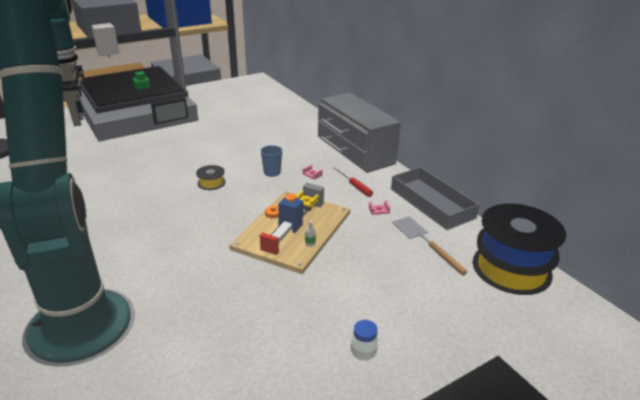

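The clamp is near (0.57, 0.06) with its opening direction at about -148°. In the top picture the jaw is at px (297,227), the bracket at (282,202) and the red stop at (318,263). I'm moving above it with the fingers closing.

>>> servo_tool(
  steps=[
    [[0, 0, 0.25, -0.1, -0.083, -0.04, 1], [0, 0, 0.5, -0.2, -0.166, -0.04, 1], [0, 0, 0.75, -0.3, -0.25, -0.04, 1], [0, 0, 1, -0.4, -0.332, -0.04, 1], [0, 0, 1, -0.5, -0.415, -0.04, 1], [0, 0, 1, -0.6, -0.5, -0.04, 1], [0, 0, 1, -0.7, -0.58, -0.04, 1], [0, 0, 1, -0.8, -0.66, -0.04, 1], [0, 0, 1, -0.9, -0.75, -0.04, 1], [0, 0, 1, -1, -0.83, -0.04, 1], [0, 0, 1, -1, -0.83, -0.04, 1], [0, 0, 1, -1, -0.83, -0.04, 1], [0, 0, 1, -1, -0.83, -0.04, 1], [0, 0, 1, -1, -0.83, -0.04, 1]],
  ],
)

```text
clock: 2.75
ee_pos: [0.542, 0.1047, 0.2566]
tcp_rot: [-0.0, 0.377, 0.926, 0.0]
contact_force: [0.2, -0.5, 0.5]
grip_width: 0.0004
finger_force: 0.0
```

```bash
cat > h.py <<'E'
from plant import *
import cv2,numpy as np
from scipy.spatial.transform import Rotation as R
def tool(d):  # world delta -> fraction of full scale, current tool axes
    q=read_state()['tcp_rot']; return np.round(R.from_quat(np.r_[q[1:],q[0]]).inv().apply(d)/0.5,3)
def yaw():
    q=read_state()['tcp_rot']; y=R.from_quat(np.r_[q[1:],q[0]]).apply([0,1,0]); return np.degrees(np.arctan2(y[1],y[0]))
def look(c,names):
    r=read_camera(c)
    for n in names: print(c,n,[(np.round(d['centre'],3).tolist(),round(d['conf'],2)) for d in mark_of(n,c)[:2]])
    return r
E
python3 - <<'E'
from h import *
r=look('wrist',['fixture','jaw_face','release_top','bracket'])
cv2.imwrite('pics/w1.png',r['img'][...,::-1])
s=read_state();print(s['clock'],s['ee_pos'],yaw(),s['contact_force'])
E
```

```text
wrist fixture [([0.571, 0.06, -0.002], 0.84)]
wrist jaw_face [([0.57, 0.064, -0.003], 0.33)]
wrist release_top []
wrist bracket [([0.655, 0.112, 0.053], 0.74), ([0.788, 0.312, 0.0], 0.63)]
3.0 [0.54256458 0.1036224  0.25666966] 45.63062800190762 [ 0.37045432  0.36476696 -0.44133748]
```

View pics/w1.png

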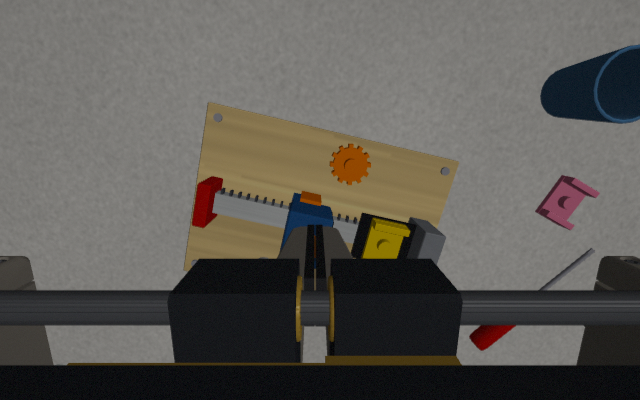

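The wrist view shows the board's far edge from (208,103) to (458,162), the button at (311,198) partly behind the fingers, and the blue jaw a few cm short of the bay. I'll compute the heading from the board edge and the button position by colour in the fixed cameras.

```bash
python3 - <<'E'
from h import *
def ray(r,px,z):
    Rm=cv2.Rodrigues(np.array(r['rvec']))[0];t=np.array(r['tvec']).ravel()
    p=cv2.undistortPoints(np.array([[px]],float),np.array(r['mtx']),None).ravel()
    d=Rm.T@np.r_[p,1];c=-Rm.T@t;return c+d*(z-c[2])/d[2]
r=look('wrist',[])
a,b=ray(r,(208,103),.018),ray(r,(458,162),.018);print(a,b,np.linalg.norm(a-b),np.degrees(np.arctan2(*(a-b)[1::-1])))
for c,uv in(('top',(297,227)),('side',(291,200))):
    r=look(c,['release_top','jaw_face']);h=cv2.cvtColor(r['img'],cv2.COLOR_RGB2HSV).astype(int)
    m=((h[...,0]<18)&(h[...,0]>6)&(h[...,1]>150)&(h[...,2]>100)).astype(np.uint8)
    n,l,st,ce=cv2.connectedComponentsWithStats(m)
    for i in range(1,n):
        if st[i,4]>8 and np.hypot(*(ce[i]-uv))<40: print(c,ce[i],st[i],ray(r,ce[i],.119))
E
```

```text
[0.39414443 0.07629818 0.018     ] [0.6521057 0.2415837 0.018    ] 0.30637121494222 -147.3507811128447
top release_top [([0.573, 0.065, 0.122], 0.63)]
top jaw_face [([0.68, 0.39, 0.001], 0.72), ([0.588, 0.074, 0.097], 0.5)]
top [295.65789474 225.98684211] [291 221  10  10  76] [0.57162727 0.06542068 0.119     ]
side release_top [([0.569, 0.064, 0.12], 0.42), ([0.479, 0.43, -0.002], 0.38)]
side jaw_face [([0.593, 0.075, 0.098], 0.73)]
side [290.51923077 196.80769231] [286 194  10   7  52] [0.572191   0.06616414 0.119     ]
side [271.90909091 211.66115702] [266 206  12  12 121] [0.49640053 0.02791509 0.119     ]
```

>>> servo_tool(
  steps=[
    [[0, 0, 0.3, -0.096, -0.014, 0.05, 1], [0, 0, 0.433, -0.096, -0.014, 0.12, 1], [0, 0, 0.433, -0.096, -0.014, 0.18, 1], [0, 0, 0.433, -0.096, -0.014, 0.2, 1], [0, 0, 0.433, -0.096, -0.014, 0.2, 1], [0, 0, 0.433, -0.096, -0.014, 0.2, 1]],
  ],
)

```text
clock: 4.1
ee_pos: [0.573, 0.0645, 0.1579]
tcp_rot: [0.001, 0.48, 0.877, 0.001]
contact_force: [-0.6, 0.6, 0.8]
grip_width: 0.0003
finger_force: 0.0
```

```bash
python3 - <<'E'
from h import *
a=look('side',[])['img'];b=look('wrist',[])['img']
im=np.hstack([cv2.resize(a[140:260,210:370],(400,300),interpolation=cv2.INTER_CUBIC),cv2.resize(b[100:340,160:480],(400,300))])
cv2.imwrite('pics/c2.png',im[...,::-1])
s=read_state();print(s['clock'],s['ee_pos'],yaw(),s['contact_force'],tool([.572-s['ee_pos'][0],.0655-s['ee_pos'][1],.132-s['ee_pos'][2]]))
E
```

```text
4.2 [0.57293774 0.06456595 0.15786658] 32.58517888975865 [-0.34823274 -0.47475641 -0.78015406] [ 0.003 -0.001  0.052]
```

View pics/c2.png

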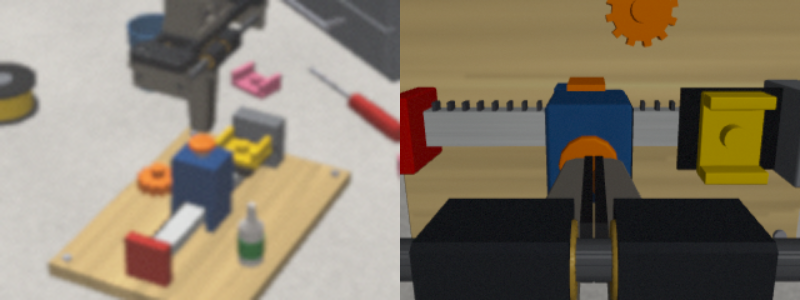

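The fingertips sit centred above the orange button on the jaw's top (right half, about (588,150)). Now I press.

>>> servo_tool(
  steps=[
    [[0, 0, 0, 0, 0, 0.015, 1], [0, 0, 0, 0, 0, 0.026, 1], [0, 0, 0, 0, 0, 0.034, 1], [0, 0, 0, 0, 0, 0.042, 1], [0, 0, 0, 0, 0, 0.048, 1], [0, 0, 0, 0, 0, 0.052, 1], [0, 0, 0, 0, 0, 0.053, 1], [0, 0, 0, 0, 0, 0.053, 1]],
  ],
)

```text
clock: 5.2
ee_pos: [0.5742, 0.0655, 0.1332]
tcp_rot: [0.001, 0.48, 0.877, 0.002]
contact_force: [-3.8, 2.8, 19.5]
grip_width: 0.0005
finger_force: 9.8
```

The button bottomed at tip z = 0.111 with 19.5 N. I'll lift, go in front of the rubber face, and look before descending.

>>> servo_tool(
  steps=[
    [[0, 0, 0, 0, 0, -0.03, 1], [0, 0, 0, 0, 0, -0.06, 1], [0, 0, 0, 0, 0.06, -0.06, 1], [0, 0, 0, 0, 0.12, -0.06, 1], [0, 0, 0, 0, 0.12, -0.06, 1], [0, 0, 0, 0, 0.12, -0.06, 1]],
  ],
)

```text
clock: 5.95
ee_pos: [0.622, 0.0959, 0.1599]
tcp_rot: [-0.0, 0.481, 0.877, -0.001]
contact_force: [-0.3, -0.4, -0.4]
grip_width: 0.0006
finger_force: 0.0
```

```bash
python3 - <<'E'
from h import *
a=look('side',['release_top','jaw_face'])['img'];b=look('wrist',['release_top','jaw_face','bracket'])['img']
im=np.hstack([cv2.resize(a[140:260,210:370],(400,300),interpolation=cv2.INTER_CUBIC),cv2.resize(b[100:340,160:480],(400,300))])
cv2.imwrite('pics/c3.png',im[...,::-1])
s=read_state();print(s['clock'],s['ee_pos'],yaw(),s['contact_force'])
E
```

```text
side release_top [([0.573, 0.062, 0.113], 0.65)]
side jaw_face [([0.596, 0.073, 0.094], 0.87)]
wrist release_top [([0.579, 0.066, 0.112], 0.66)]
wrist jaw_face [([0.593, 0.081, 0.1], 0.87), ([0.571, 0.058, -0.003], 0.45)]
wrist bracket [([0.854, 0.031, -0.003], 0.98), ([0.651, 0.114, 0.054], 0.91)]
6.3 [0.62252975 0.09643561 0.16028772] 32.55867797219634 [ 0.11963721 -0.2549258   0.22175018]
```

View pics/c3.png

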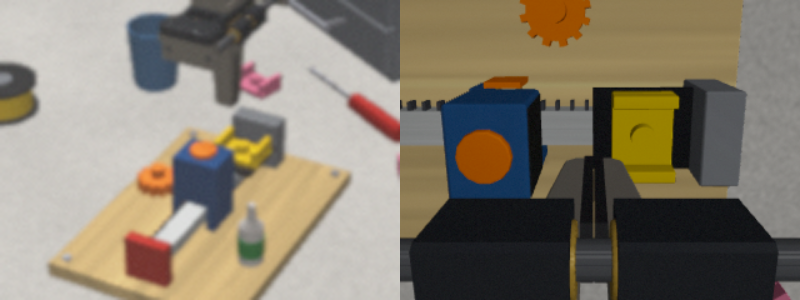

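The button now sits flush-low on the jaw (about z 0.112), and the fingers are in front of the face at right-half px (595,200). Descending and starting the push.

>>> servo_tool(
  steps=[
    [[0, 0, 0, 0, 0, 0.05, 1], [0, 0, 0, 0, 0, 0.09, 1], [0, 0, 0, 0, 0, 0.104, 1], [0, 0, 0, 0, 0, 0.104, 1], [0, 0, 0, 0, -0.02, 0.104, 1], [0, 0, 0, 0, -0.036, 0.104, 1], [0, 0, 0, 0, -0.052, 0.104, 1], [0, 0, 0, 0, -0.068, 0.104, 1], [0, 0, 0, 0, -0.084, 0.104, 1], [0, 0, 0, 0, -0.1, 0.104, 1], [0, 0, 0, 0, -0.116, 0.104, 1], [0, 0, 0, 0, -0.132, 0.104, 1], [0, 0, 0, 0, -0.148, 0.104, 1], [0, 0, 0, 0, -0.164, 0.104, 1], [0, 0, 0, 0, -0.18, 0.104, 1], [0, 0, 0, 0, -0.18, 0.104, 1]],
  ],
)

```text
clock: 8.3
ee_pos: [0.5452, 0.0475, 0.1076]
tcp_rot: [-0.001, 0.481, 0.877, -0.001]
contact_force: [0.5, 0.1, 0.7]
grip_width: 0.0003
finger_force: 0.2
```

```bash
python3 - <<'E'
from h import *
a=look('side',['release_top','jaw_face'])['img'];b=look('wrist',['release_top','jaw_face','fixture'])['img']
im=np.hstack([cv2.resize(a[140:260,210:370],(400,300),interpolation=cv2.INTER_CUBIC),cv2.resize(b[100:340,160:480],(400,300))])
cv2.imwrite('pics/c4.png',im[...,::-1])
s=read_state();print(s['clock'],s['ee_pos'],yaw(),s['contact_force'])
E
```

```text
side release_top [([0.515, 0.026, 0.112], 0.46)]
side jaw_face [([0.539, 0.037, 0.097], 0.65)]
wrist release_top [([0.516, 0.026, 0.113], 0.75)]
wrist jaw_face [([0.534, 0.042, 0.095], 0.57)]
wrist fixture []
8.65 [0.54637379 0.04823342 0.10765553] 32.59203368997857 [ 0.69285345 -0.336873    0.22173957]
```

View pics/c4.png

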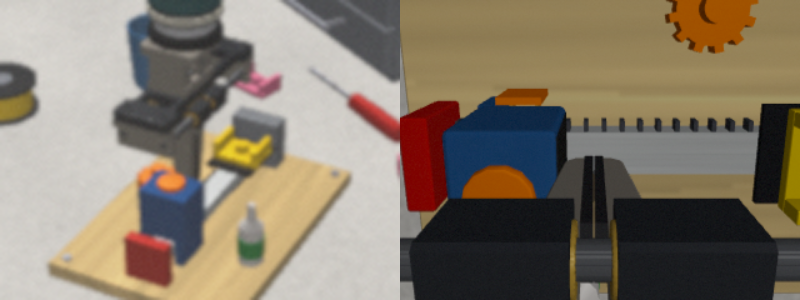

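The jaw slides freely, with about 24 mm left to the red stop (right half, stop at px (430,155), jaw from 445).

>>> servo_tool(
  steps=[
    [[0, 0, 0, 0, -0.012, 0, 1], [0, 0, 0, 0, -0.024, 0, 1], [0, 0, 0, 0, -0.034, 0, 1], [0, 0, 0, 0, -0.04, 0, 1], [0, 0, 0, 0, -0.044, 0, 1], [0, 0, 0, 0, -0.044, 0, 1]],
  ],
)

```text
clock: 9.4
ee_pos: [0.5286, 0.0367, 0.1083]
tcp_rot: [0.0, 0.48, 0.877, 0.0]
contact_force: [2.9, 3.5, -2.2]
grip_width: 0.0007
finger_force: 1.9
```

>>> servo_tool(
  steps=[
    [[0, 0, 0, 0, -0.003, 0, 1], [0, 0, 0, 0, -0.006, 0, 1], [0, 0, 0, 0, -0.009, 0, 1], [0, 0, 0, 0, -0.009, 0, 1]],
  ],
)

```text
clock: 9.9
ee_pos: [0.5283, 0.0365, 0.1088]
tcp_rot: [0.003, 0.48, 0.877, 0.003]
contact_force: [11.1, 7.2, -7.3]
grip_width: 0.0003
finger_force: 6.4
```

>>> servo_tool(
  steps=[
    [[0, 0, 0, 0, -0.004, 0, 1], [0, 0, 0, 0, -0.008, 0, 1], [0, 0, 0, 0, -0.008, 0, 1]],
  ],
)

```text
clock: 10.28
ee_pos: [0.5281, 0.0363, 0.1095]
tcp_rot: [0.006, 0.479, 0.878, 0.005]
contact_force: [18.4, 11.7, -13.3]
grip_width: 0.0002
finger_force: 10.3
```

```bash
python3 - <<'E'
from h import *
a=look('side',['release_top','jaw_face'])['img'];b=look('wrist',['release_top','jaw_face'])['img']
im=np.hstack([cv2.resize(a[180:270,210:330],(400,300),interpolation=cv2.INTER_CUBIC),cv2.resize(b[100:340,160:480],(400,300))])
cv2.imwrite('pics/c5.png',im[...,::-1])
s=read_state();print(s['clock'],s['ee_pos'],s['contact_force'])
E
```

```text
side release_top [([0.5, 0.02, 0.112], 0.47)]
side jaw_face [([0.519, 0.027, 0.098], 0.83)]
wrist release_top [([0.502, 0.015, 0.111], 0.67)]
wrist jaw_face [([0.517, 0.033, 0.099], 0.9)]
10.575 [0.52813143 0.03628205 0.10954489] [ 18.47764443  12.6639084  -12.55964046]
```

View pics/c5.png

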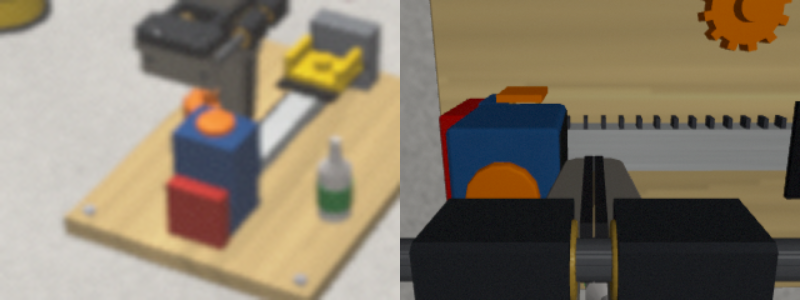

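The jaw is flat against the red stop: no gap in the right half at px (450,130), and the force rises without movement. I'll back off along the bar, then lift clear.

>>> servo_tool(
  steps=[
    [[0, 0, 0, 0, 0.02, 0, 1], [0, 0, 0, 0, 0.05, 0, 1], [0, 0, 0, 0, 0.06, 0, 1], [0, 0, 0, 0, 0.06, -0.08, 1], [0, 0, 0, 0, 0.06, -0.18, 1], [0, 0, 0, 0, 0.06, -0.24, 1], [0, 0, 0, 0, 0.06, -0.24, 1], [0, 0, 0, 0, 0.06, -0.24, 1]],
  ],
)

```text
clock: 11.58
ee_pos: [0.5455, 0.0477, 0.227]
tcp_rot: [-0.001, 0.48, 0.877, -0.001]
contact_force: [0.1, 1.0, -0.2]
grip_width: 0.0002
finger_force: 0.0
```

```bash
python3 - <<'E'
from h import *
a=look('side',['release_top','jaw_face','bracket'])['img'];b=look('wrist',['release_top'])['img']
im=np.hstack([cv2.resize(a[165:285,210:370],(400,300),interpolation=cv2.INTER_CUBIC),cv2.resize(b[50:350,120:520],(400,300))])
cv2.imwrite('pics/c6.png',im[...,::-1])
s=read_state();print(s['clock'],s['ee_pos'],s['contact_force'])
E
```

```text
side release_top [([0.498, 0.013, 0.113], 0.48)]
side jaw_face [([0.521, 0.026, 0.098], 0.89)]
side bracket [([0.852, 0.029, -0.006], 0.79), ([0.497, -0.383, -0.003], 0.75)]
wrist release_top [([0.502, 0.016, 0.112], 0.78)]
11.875 [0.5460692  0.04779866 0.22723374] [0.13797485 0.94402268 0.23055132]
```

View pics/c6.png

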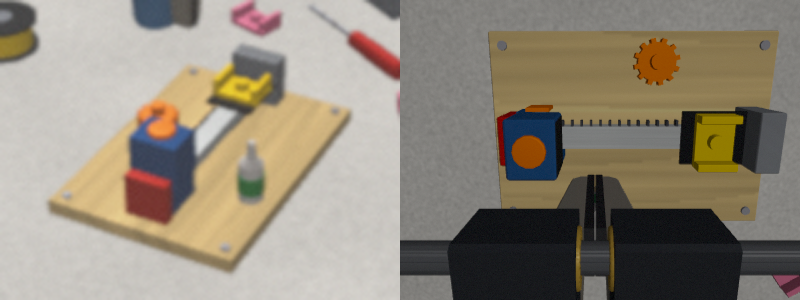

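The jaw is home against the red stop with the button down, the bracket, bottle and gear are where they were, and the arm is clear.

```bash
python3 -c "
from plant import *
print(job_done())"
```

```text
the job is handed in; nothing more can be done
None
```

The release button was pressed down and stayed down, then the blue jaw was pushed fully home against the red end stop; the bracket, glue bottle and gear look undisturbed in the last pictures, the arm is clear, and the job is handed in at about 12 s.

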